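# Load the pink tube rack into the mixer bay

### The arm

A 7-joint arm with a two-finger parallel gripper is mounted at the origin on the work surface. World frame = base frame: x ahead of the robot, y to its left, z up, the work surface at z = 0. Lengths are in m, angles in rad, forces in N, time in s.
With the tool pointing down it reaches from about 0.35 to 0.9 m from the base axis. Payload 8.1 kg.
Tool frame: the origin (TCP) lies at the very end of the fingers, on their centre line; the grasp point (between the pads) lies 19 mm behind it (arm.grasp_offset is the distance from the TCP to the grasp point, in m); z points along the fingers, y is the direction in which the jaws open and shut (so a half turn about z gives the same grasp; the last joint's range is limited). The gripper opens to 92 mm and grips with 3 to 60 N. Pads are 19 mm wide; open, the fingers measure 130 mm over their backs; the gripper's body (75 mm by 190 mm) begins 47 mm behind the grasp point.
Start: joints at [-1.326, 0.434, 0.025, 1.573, -0.012, 1.134, -0.075], TCP at [0.213, 0.588, 0.227] pointing down, gripper open.
Joint ranges: [-2.62, 2.62], [-0.44, 2.09], [-1.27, 1.32], [0.08, 2.57], [-1.32, 4.46], [0.12, 2], [-2.74, 2.74]. Speed limits (rad/s): [2.22, 2.22, 3.01, 3.01, 3.14, 3.14, 3.14].

### API

Orientations are given as a rotation vector (axis times angle).
In Python, from cell import arm, eyes, workorder gives the robot as it stands.
- The arm moves only by the shell command python3 -m inch 'ROWS' [FORCE]. ROWS is JSON, a list that holds one entry, the list of rows, each a list of 5 numbers: the closure, from 0 (fully open) to 1 (shut), then the shift along the tool's x, y, z in mm, then the turn about the tool's z in degrees. A call has 1 to 12 rows; each row shifts and turns the pose as measured when the row begins, along the tool's axes as they then stand; what a row does not reach is not made up. A row lasts 1/10 s, in which the tool goes at most 50 mm and 8.59 degrees, less where a joint would pass 70% of its speed; a pose out of reach is approached as far as the arm can. A call with a gripper value outside its range is refused whole. The fingers move at their own pace and stop on an object; FORCE is the grip in N (left out, the last holds). Time passes only in rows, so rows that do not move let the fingers close. It gives the time, the measured TCP pose, the force and the opening at its end, in the units of the state.
- arm.observe(): the state, without advancing time (a new reading comes with each control period).
- eyes.get_image(name): name is "side" or "top" or "wrist"; returns a dict with "frame" (480x640x3 uint8, blue, green, red), "intrinsics" (3x3 intrinsics, pixels), "rvec" (rotation vector, rad) and "tvec" (3), from world to camera coordinates, as OpenCV has them; the wrist camera has in their place "T_tool_cam" (4x4, takes a point from camera to tool coordinates, whose origin is the TCP and whose axes are the flange's). Camera axes: x right, y down, z forward; pixel columns grow to the right and rows downward; lengths in m; the calibration is good to about 2 mm. A picture is of the moment at which its call begins: read the wrist's pose just before it. There is no depth.
- workorder.sign_off(): hands the job in, once; it reports no verdict.
The state is a dict: "clock": time; "joints": joint angles; "dq": joint speeds; "joint_efforts": joint torques, N m; "position": TCP position; "ee_rot": TCP orientation; "force": force on the tool from outside, world axes, zero at the start; "ft_torque": the same for the moment, N m; "width": opening from 0.0 (shut) to 1.0 (fully open).
Only numpy, scipy, OpenCV 4.12 (cv2) and the standard library are available. Lean on these libraries where they do the work, as an engineer would, in place of code of your own. Each camera call takes 0.05 s, during which the arm holds its last target.

### The job

Load the pink tube rack into the empty bay on top of the white bench mixer: keep it upright, lower it in with the gripper rather than dropping it, and leave it let go, flat on the bay floor and square inside the metal rim (either way round). Leave the green rack and the red-lidded jar where they stand.

Things in the scene. Friction and masses are not known exactly. Their poses are not given: they have to be found in the camera images.
- pink_rack_center (a point): Centre, half-way up (24 mm over its underside), of the pink tube rack: a loose rigid block 96 mm long (its x), 50 wide (its y), 48 tall (z up), about 0.16 kg, with a white band round it, standing on the bench. Six white tube caps stand 6 mm above its top. Grip it across the 50 mm width at mid-length.
- bay (a point): Centre of the bay's floor, 45 mm above the bench, on a fixed white mixer (150 x 140 mm; console with a 50 mm high blue knob at -x). Bay: 110 mm long (x) by 64 wide (y), 7 mm spare round the rack; aluminium rim 16 mm high, 10 thick, closed at both ends; each long side has a 66 mm cut-out at its middle, open to floor level, for the fingers. Seated, the rack's centre is 24 mm above this point.
- green_rack_center (a point): Centre, half-way up, of a green tube rack with yellow caps, same sizes as the pink one; loose, a bystander to be left alone.
- jar_center (a point): Centre, half-way up, of a white jar with a red lid, 56 mm across and 75 mm tall, standing upright; loose, a bystander to be left alone.

How it is judged:
By the outcome, as a careful person would: the job done as asked, in the order asked, and still so for the second after the job is handed in, with the robot touching nothing.
It also fails if it takes over 38 s, if anything falls off the work surface, if the arm or the gripper's body presses on something with over 40 N, if the wrist force passes 120 N, or if a joint passes its speed limit or range.

## Working session

There is one attempt and no reset: what is moved stays moved. The work goes in short steps, Python scripts to look and compute and a shell command to move; the robot and the scene stay as the last step left them, time stands still between calls to the robot, and variables do not carry over. Pictures are saved under pics/ and viewed, and the job is handed in when it is done.

```bash
ls; mkdir -p pics
cat > h.py <<'E'
import cv2,numpy as np
from cell import arm,eyes,workorder
E
python3 - <<'E'
from h import *
s=arm.observe();print({k:np.round(v,3).tolist() for k,v in s.items()})
for n in("top","side"):
    d=eyes.get_image(n);cv2.imwrite(f"pics/{n}0.png",d["frame"])
    np.savez(f"{n}0.npz",**d)
    R=cv2.Rodrigues(d["rvec"])[0];print(n,d["intrinsics"].tolist(),"cam",(-R.T@d["tvec"].ravel()).round(3),R.round(3).tolist())
E
```

```text
pics
{'clock': 0.0, 'joints': [-1.326, 0.435, 0.025, 1.574, -0.012, 1.134, -0.075], 'dq': [0.0, -0.001, -0.001, -0.0, -0.001, -0.0, -0.001], 'joint_efforts': [0.001, -66.785, 0.986, -31.446, -0.06, 0.043, 0.0], 'position': [0.213, 0.587, 0.226], 'ee_rot': [-0.544, -3.094, 0.002], 'force': [0.934, 0.838, -0.296], 'ft_torque': [-0.013, -0.064, -0.014], 'width': 0.999}
top [[462.09689428899236, 0.0, 315.5834336310011], [0.0, 462.09689428899236, 235.70064986279422], [0.0, 0.0, 1.0]] cam [0.492 0.033 0.717] [[-0.003, -0.999, 0.036], [-0.995, -0.0, -0.095], [0.095, -0.037, -0.995]]
side [[454.9911613058741, 0.0, 329.3710937427706], [0.0, 454.9911613058741, 243.81590505601534], [0.0, 0.0, 1.0]] cam [0.127 0.447 0.471] [[-0.728, -0.685, -0.002], [-0.378, 0.404, -0.833], [0.572, -0.606, -0.553]]
```

View pics/top0.png

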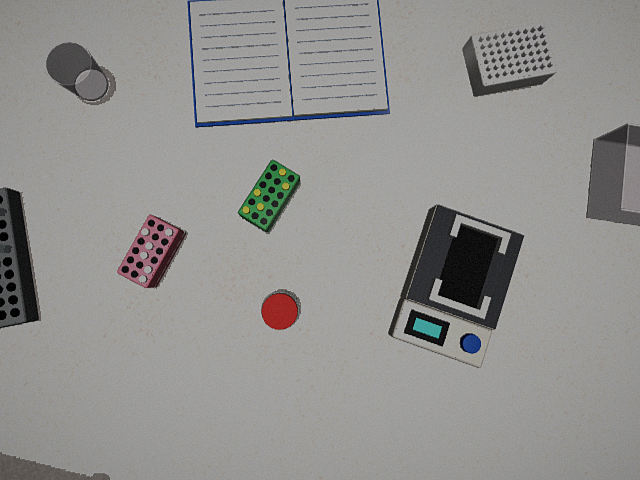

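View pics/side0.png

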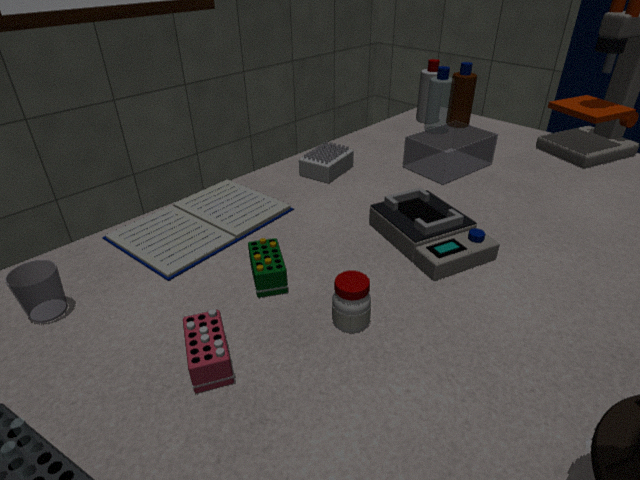

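The top view shows the pink rack near (150,251), the green rack near (270,195), the jar lid at (281,310) and the mixer's bay near (470,267), console towards the bottom. The side view agrees. Next I'll segment these.

```bash
cat >> h.py <<'E'
def ray(d,uv,z):
    K=d["intrinsics"];R=cv2.Rodrigues(d["rvec"])[0];t=np.asarray(d["tvec"]).ravel()
    uv=np.atleast_2d(np.float64(uv));c=-R.T@t
    v=np.c_[uv,np.ones(len(uv))]@np.linalg.inv(K).T@R
    return c+v*((z-c[2])/v[:,2])[:,None]
def proj(d,P): return cv2.projectPoints(np.float64(np.atleast_2d(P)),d["rvec"],d["tvec"],d["intrinsics"],None)[0].reshape(-1,2)
E
python3 - <<'E'
from h import *
d=dict(np.load("top0.npz"));f=d["frame"]
a=cv2.resize(f[200:300,100:200],None,fx=4,fy=4,interpolation=cv2.INTER_CUBIC)
b=cv2.resize(f[195:375,380:530],None,fx=2.66,fy=2.66,interpolation=cv2.INTER_CUBIC)
c=np.zeros((480,800,3),np.uint8);c[:400,:400]=a;c[:b.shape[0],400:400+b.shape[1]]=np.clip(b[:,:400]*1.0,0,255)
cv2.imwrite("pics/crop0.png",c)
hsv=cv2.cvtColor(f,cv2.COLOR_BGR2HSV)
for (u,v) in [(150,225),(182,232),(165,262),(127,278),(160,283)]: print((u,v),f[v,u],hsv[v,u])
E
```

```text
(150, 225) [7 9 3] [ 80 170   9]
(182, 232) [18 13 42] [175 176  42]
(165, 262) [20 21 44] [  1 139  44]
(127, 278) [ 78  78 102] [  0  60 102]
(160, 283) [161 165 165] [ 30   6 165]
```

View pics/crop0.png

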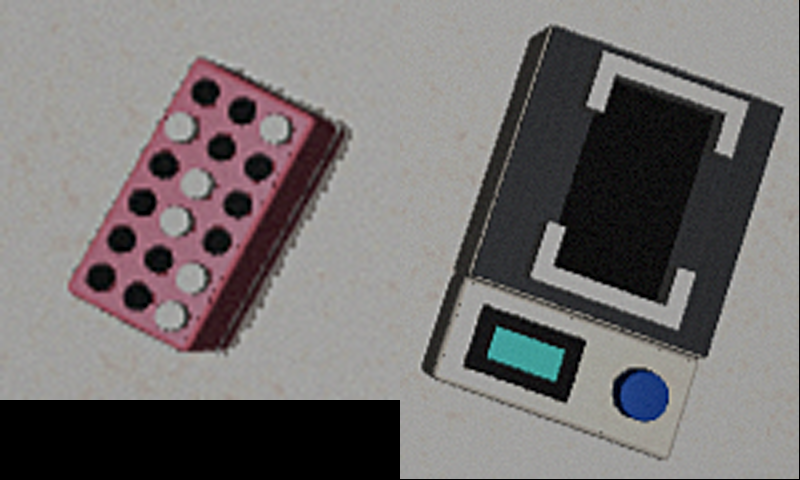

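The crop shows the pink top face clearly (image corners near (148,215), (184,230), (118,272), (147,288)) and the white rim's four corner pieces round the black bay floor.

```bash
cat > m.py <<'E'
from h import *
def rect(P):  # world xy pts -> centre,long,short,angle of long side
    (c,(w,h),a)=cv2.minAreaRect(np.float32(P[:,:2]*1000))
    if w<h: w,h,a=h,w,a+90
    return np.r_[c,w,h,(a+90)%180-90].round(1)
def big(m):
    cs=cv2.findContours(m.astype(np.uint8),cv2.RETR_EXTERNAL,cv2.CHAIN_APPROX_NONE)[0]
    return max(cs,key=cv2.contourArea).reshape(-1,2)
def top(d):
    f=d["frame"];i=f.astype(int);B,G,R=i[...,0],i[...,1],i[...,2]
    out={}
    m=(R-G>35)&(B>60)&(R>95)
    m=cv2.morphologyEx(m.astype(np.uint8),cv2.MORPH_CLOSE,np.ones((7,7)))
    out['pink']=rect(ray(d,big(m),0.048))
    m=(G-R>25)&(G-B>20)&(G>70)
    m=cv2.morphologyEx(m.astype(np.uint8),cv2.MORPH_CLOSE,np.ones((7,7)))
    out['green']=rect(ray(d,big(m),0.048))
    m=(R-G>60)&(B<60)
    c,r=cv2.minEnclosingCircle(big(m));out['jar']=np.r_[ray(d,c,0.075)[0]*1000,r]
    return out
E
python3 - <<'E'
from m import *
d=dict(np.load("top0.npz"));print(top(d))
f=d["frame"];g=f.min(2)
m=np.zeros_like(g);m[205:320,425:515]=(g[205:320,425:515]>105)
n,l,s,c=cv2.connectedComponentsWithStats(m);print(s,c.round(1))
q=np.zeros_like(f);q[m>0]=255
fl=np.zeros_like(g);fl[215:315,430:510]=f.max(2)[215:315,430:510]<28
print("floor",rect(ray(d,big(fl),.045)),rect(ray(d,big(fl),.061)))
q[fl>0]=(0,0,255)
cv2.imwrite("pics/mask.png",cv2.resize(q[195:375,380:530],None,fx=3,fy=3))
E
```

```text
{'pink': array([534.4, 249.8,  94.6,  49. , -27.6]), 'green': array([617.1,  77.5,  94.5,  48.8, -31.9]), 'jar': array([449.38378033,  60.14096151,  75.        ,  17.96611786])}
[[     0      0    640    480 304212]
 [   425    205     10     14     53]
 [   442    205     73     27   1007]
 [   436    206      1      1      1]
 [   434    209      2      5      5]
 [   433    215      1      2      2]
 [   450    214     61     40    599]
 [   432    218      1      2      2]
 [   431    221      1      1      1]
 [   430    223      1      3      3]
 [   429    227      1      2      2]
 [   428    230      1      2      2]
 [   427    233      1      2      2]
 [   426    236      1      2      2]
 [   425    239      1      1      1]
 [   498    267     17     53    453]
 [   429    278     62     41    630]
 [   426    305      1      1      1]
 [   425    307     38     13    205]
 [   429    306      1      1      1]
 [   432    307      3      2      3]
 [   437    309      1      1      1]
 [   443    311      1      1      1]
 [   446    312      3      2      3]
 [   450    313      2      2      2]
 [   454    315      2      1      2]
 [   457    316      2      1      2]
 [   465    319      2      1      2]] [[317.9 239.3]
 [427.5 208.7]
 [489.5 213.4]
 [436.  206. ]
 [434.4 211. ]
 [433.  215.5]
 [481.2 230. ]
 [432.  218.5]
 [431.  221. ]
 [430.  224. ]
 [429.  227.5]
 [428.  230.5]
 [427.  233.5]
 [426.  236.5]
 [425.  239. ]
 [508.9 301.4]
 [458.5 301.7]
 [426.  305. ]
 [439.3 314.4]
 [429.  306. ]
 [433.  307.3]
 [437.  309. ]
 [443.  311. ]
 [447.  312.3]
 [450.5 313.5]
 [454.5 315. ]
 [457.5 316. ]
 [465.5 319. ]]
floor [ 512.3 -213.1  109.4   65.6  -18.6] [ 511.8 -207.2  106.8   64.1  -18.6]
```

View pics/mask.png

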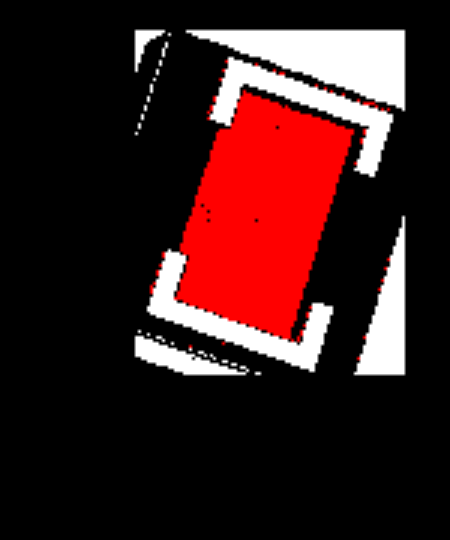

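Run:
```python
from m import *
d=dict(np.load("top0.npz"));f=d["frame"];g=f.min(2)
m=np.zeros_like(g);m[205:320,425:515]=(g[205:320,425:515]>105)
n,l,s,c=cv2.connectedComponentsWithStats(m)
ids=[k for k in range(1,n) if 550<s[k,4]<680];print(s[ids])
pts=np.argwhere(np.isin(l,ids))[:,::-1]
print("rim outer@.061",rect(ray(d,pts,.061)))
# side view
e=dict(np.load("side0.npz"));F=e["frame"]
a=cv2.resize(F[300:400,170:250],None,fx=5,fy=5,interpolation=cv2.INTER_CUBIC)
b=cv2.resize(F[180:280,360:505],None,fx=2.7,fy=2.7,interpolation=cv2.INTER_CUBIC)
c=np.zeros((500,800,3),np.uint8);c[:500,:400]=a;c[:b.shape[0],400:400+b.shape[1]]=np.clip(b[:,:400].astype(int)*1.5,0,255)
def box(cx,cy,L,W,ang,z):
    a=np.radians(ang);u=np.array([np.cos(a),np.sin(a)]);v=np.array([-u[1],u[0]])
    return [np.r_[(np.array([cx,cy])+p*u*L/2+q*v*W/2)/1000,z] for p,q in((1,1),(1,-1),(-1,-1),(-1,1))]
P=proj(e,box(534.4,249.8,96,50,-27.6,.048));Q=proj(e,box(511.8,-208,130,84,-18.6,.061))
for x in (P-[170,300])*5: cv2.circle(c,tuple(int(t) for t in x),3,(0,255,0),-1)
for x in (Q-[360,180])*2.7+[400,0]: cv2.circle(c,tuple(int(t) for t in x),3,(0,255,0),-1)
cv2.imwrite("pics/side_chk.png",c)
```

```text
[[450 214  61  40 599]
 [429 278  62  41 630]]
rim outer@.061 [ 511.5 -212.5  130.1   84.   -19.7]
```

View pics/side_chk.png

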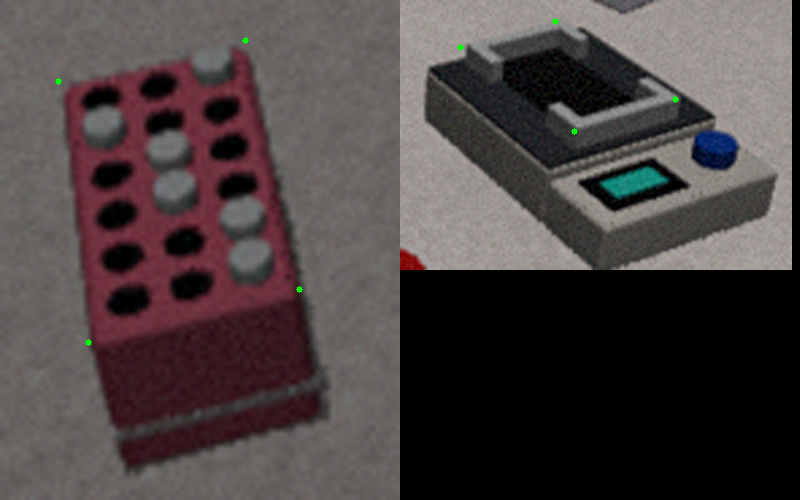

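The rim's outer outline at z=61 mm comes out as 130.1 x 84.0 mm, exactly as given. The bay is therefore centred at (511.5,-212.5) mm with its long axis at -19.7°. The pink rack is at (534,250), -27.6°, and its size fits. The side view agrees within about 3 mm (the rim check there was drawn with y=-208). Now I'll work out the move.

```bash
cat > go.py <<'E'
from h import *
def T():
    s=arm.observe();R=cv2.Rodrigues(np.float64(s["ee_rot"]))[0];return s,R,np.array(s["position"])
def goto(x,y,z,jaw=None):   # mm; jaw axis angle deg in world
    s,R,p=T();d=R.T@(np.array([x,y,z])-p*1000)
    a=np.degrees(np.arctan2(R[1,1],R[0,1]));t=None
    if jaw is not None:
        w=(jaw-a+90)%180-90; t=-w if R[2,2]<0 else w
    print("clock",round(s["clock"],2),"p",(p*1000).round(1),"jaw",round(a,2),"tilt",np.degrees(np.arccos(-R[2,2])).round(2),"shift tool",d.round(1),"turn",None if t is None else round(t,2),"j7",round(s["joints"][6],2),"F",np.round(s["force"],1),"w",round(s["width"],3))
E
python3 - <<'E'
from go import *
goto(534.4,249.8,150,62.4)
d=eyes.get_image("wrist");print(d["T_tool_cam"].round(3).tolist(),d["intrinsics"].round(1).tolist())
E
```

```text
clock 0.1 p [212.9 587.1 226. ] jaw 70.07 tilt 0.08 shift tool [-417.2 -207.5   76.4] turn 7.67 j7 -0.08 F [-0.5  0.2  0.4] w 1.0
[[-0.001, -0.952, -0.305, 0.084], [1.0, -0.001, -0.001, 0.001], [0.001, -0.305, 0.952, -0.158], [0.0, 0.0, 0.0, 1.0]] [[371.5, 0.0, 309.6], [0.0, 371.5, 243.2], [0.0, 0.0, 1.0]]
```

```bash
python3 -m inch '[[[0,-40,-20,0,0],[0,-40,-20,0,0],[0,-40,-20,0,0],[0,-40,-20,0,0],[0,-40,-20,0,0],[0,-40,-20,0,0],[0,-40,-20,0,0],[0,-40,-20,0,0]]]'; python3 -c "
from go import *
goto(534.4,249.8,150,62.4)"
```

```text
clock: 0.95
position: [0.4609, 0.3252, 0.2229]
ee_rot: [-0.519, -3.093, 0.003]
force: [0.4, 0.6, -0.2]
width: 1.003
clock 0.95 p [460.9 325.2 222.9] jaw 70.95 tilt 0.31 shift tool [-94.4 -47.1  72.6] turn 8.55 j7 0.58 F [ 0.4  0.6 -0.2] w 1.003
```

```bash
python3 -m inch '[[[0,-32,-16,10,3],[0,-32,-16,10,3],[0,-30,-15,10,2.5],[0,0,0,10,0],[0,0,0,10,0],[0,0,0,0,0]]]'
python3 - <<'E'
from go import *
goto(534.4,249.8,150,62.4)
s,R,p=T();d=eyes.get_image("wrist");np.savez("w1.npz",R=R,p=p,**d);cv2.imwrite("pics/w1.png",d["frame"])
E
```

```text
clock: 1.55
position: [0.5371, 0.2346, 0.1702]
ee_rot: [-0.774, -3.042, 0.008]
force: [-1.1, -0.3, -0.3]
width: 0.994
clock 1.55 p [537.1 234.6 170.2] jaw 61.46 tilt 0.32 shift tool [ 9.6 12.1 20.1] turn -0.94 j7 0.66 F [-1.1 -0.3 -0.3] w 0.994
```

View pics/w1.png

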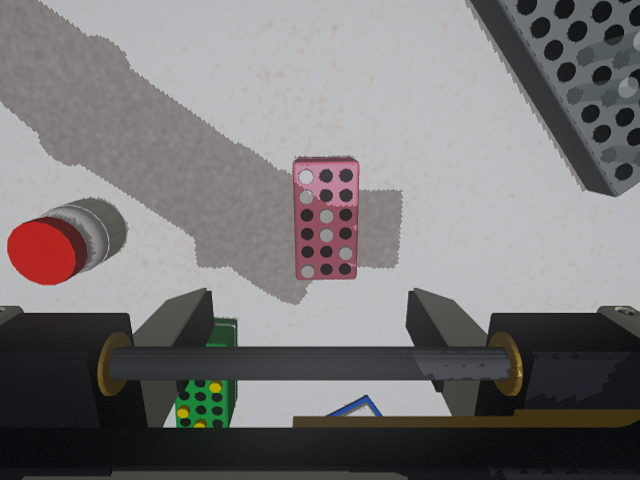

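```bash
cat >> go.py <<'E'
def wray(w,uv,z):
    M=np.eye(4);M[:3,:3]=w["R"];M[:3,3]=w["p"];M=M@w["T_tool_cam"]
    uv=np.atleast_2d(np.float64(uv));v=np.c_[uv,np.ones(len(uv))]@np.linalg.inv(w["intrinsics"]).T@M[:3,:3].T;c=M[:3,3]
    return c+v*((z-c[2])/v[:,2])[:,None]
def wsnap(n):
    s,R,p=T();d=eyes.get_image("wrist");np.savez(n+".npz",R=R,p=p,**d);cv2.imwrite(f"pics/{n}.png",d["frame"]);return dict(np.load(n+".npz"))
E
python3 - <<'E'
from go import *;from m import rect,big
w=dict(np.load("w1.npz"));i=w["frame"].astype(int);B,G,R=i[...,0],i[...,1],i[...,2]
m=((R-G>25)&(B>60)&(R>95)).astype(np.uint8);m[:100]=0;m[300:]=0;m[:,:250]=0
m=cv2.morphologyEx(m,cv2.MORPH_CLOSE,np.ones((15,15)))
b=big(m);print(cv2.boundingRect(b),rect(wray(w,b,.048)))
E
```

```text
(293, 157, 66, 123) [532.2 251.1  97.8  49.4 -27.9]
```

The wrist view shows the rack centred at (326,218), with the jaws just short of it. That gives (532,251) at -27.9°, in line with the top view. I'll move over it.

```bash
python3 -c "
from go import *
goto(533.3,250.2,100,62.3)"; python3 -m inch '[[[0,11,12,15,-0.8],[0,0,0,20,0],[0,0,0,20,0],[0,0,0,15,0],[0,0,0,0,0],[0,0,0,0,0]]]'; python3 -c "
from go import *
goto(533.3,250.2,7,62.3)"
```

```text
clock 1.6 p [537.1 235.4 170.9] jaw 61.52 tilt 0.27 shift tool [10.4 11.5 70.8] turn -0.78 j7 0.66 F [-0.8  0.3  0.9] w 1.0
clock: 2.2
position: [0.5278, 0.2653, 0.0978]
ee_rot: [-0.723, -3.054, -0.004]
force: [0.1, 0.5, -0.4]
width: 1.0
clock 2.2 p [527.8 265.3  97.8] jaw 63.37 tilt 0.26 shift tool [-12.1 -11.2  90.8] turn 1.07 j7 0.66 F [ 0.1  0.5 -0.4] w 1.0
```

```bash
python3 -m inch '[[[0,-6,-6,0,0.6],[0,-3,-3,0,0],[0,0,0,0,0]]]'; python3 -c "
from go import *
goto(533.3,250.2,7,62.3)"
```

```text
clock: 2.5
position: [0.5324, 0.2543, 0.0996]
ee_rot: [-0.737, -3.052, -0.008]
force: [-0.3, -0.4, 0.4]
width: 0.998
clock 2.5 p [532.4 254.3  99.6] jaw 62.86 tilt 0.3 shift tool [-2.9 -3.6 92.5] turn 0.56 j7 0.67 F [-0.3 -0.4  0.4] w 0.998
```

```bash
python3 -m inch '[[[0,-2,-2,15,0.3],[0,-1,-1,20,0.2],[0,0,0,20,0],[0,0,0,10,0],[0,0,0,0,0],[0,0,0,0,0]]]'; python3 -c "
from go import *
goto(533.3,250.2,7,62.3)"
```

```text
clock: 3.1
position: [0.5377, 0.2503, 0.037]
ee_rot: [0.755, 3.045, 0.016]
force: [-0.2, 0.4, -0.0]
width: 1.0
clock 3.1 p [537.7 250.3  37. ] jaw 62.16 tilt 0.65 shift tool [ 3.9 -2.5 29.9] turn -0.14 j7 0.69 F [-0.2  0.4 -0. ] w 1.0
```

```bash
python3 -m inch '[[[0,2,-1,10,0],[0,1,-1,10,0],[0,0,0,6,0],[0,0,0,0,0],[0,0,0,0,0]]]'; python3 -c "
from go import *
goto(533.3,250.2,7,62.3)"
```

```text
clock: 3.6
position: [0.535, 0.251, 0.0107]
ee_rot: [0.754, 3.043, 0.02]
force: [-1.0, -0.6, -1.1]
width: 1.001
clock 3.6 p [535.  251.   10.7] jaw 62.17 tilt 0.81 shift tool [ 1.2 -1.5  3.7] turn -0.13 j7 0.69 F [-1.  -0.6 -1.1] w 1.001
```

```bash
python3 -m inch '[[[0,1,-1,3,0],[0,0,0,0,0],[0.5,0,0,0,0],[0.5,0,0,0,0],[0.6,0,0,0,0],[0.6,0,0,0,0],[0.6,0,0,0,0],[0.6,0,0,0,0]]]' 25; python3 -c "
from go import *
goto(533.3,250.2,7,62.3)"
```

```text
clock: 4.4
position: [0.5342, 0.2508, 0.0083]
ee_rot: [0.754, 3.042, 0.021]
force: [-1.0, 0.7, 1.2]
width: 0.548
clock 4.4 p [534.2 250.8   8.3] jaw 62.17 tilt 0.88 shift tool [ 0.5 -1.   1.3] turn -0.13 j7 0.69 F [-1.   0.7  1.2] w 0.548
```

The opening is 50.4 mm, so the rack is gripped. I'll lift.

```bash
python3 -m inch '[[[0.8,0,0,0,0],[0.8,0,0,-8,0],[0.8,0,0,-12,0],[0.8,0,0,-20,0],[0.8,0,0,-20,0],[0.8,0,0,-20,0],[0.8,0,0,-20,0],[0.8,0,0,-20,0],[0.8,0,0,-10,0],[0.8,0,0,0,0]]]' 30
python3 - <<'E'
from go import *
goto(511.5,-212.5,160,70.3)
wsnap("w2")
d=eyes.get_image("side");cv2.imwrite("pics/s2.png",d["frame"])
E
```

```text
clock: 5.4
position: [0.5322, 0.2486, 0.1492]
ee_rot: [0.755, 3.042, 0.023]
force: [0.1, -0.1, -1.7]
width: 0.548
clock 5.4 p [532.2 248.6 149.2] jaw 62.14 tilt 0.93 shift tool [-197.3 -417.1  -16.6] turn -8.16 j7 0.66 F [ 0.1 -0.1 -1.7] w 0.548
```

View pics/w2.png

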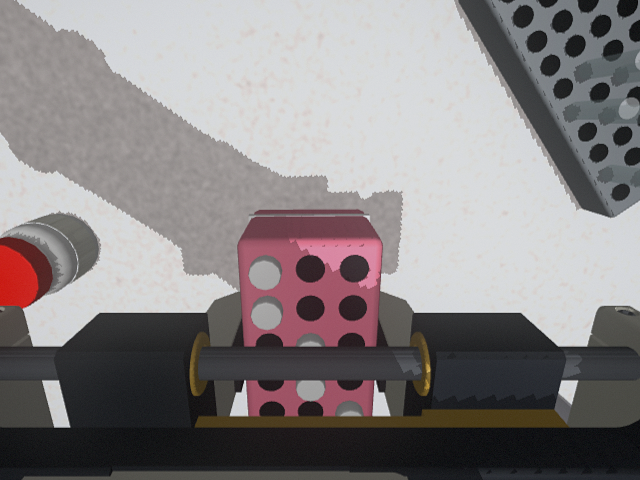

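View pics/s2.png

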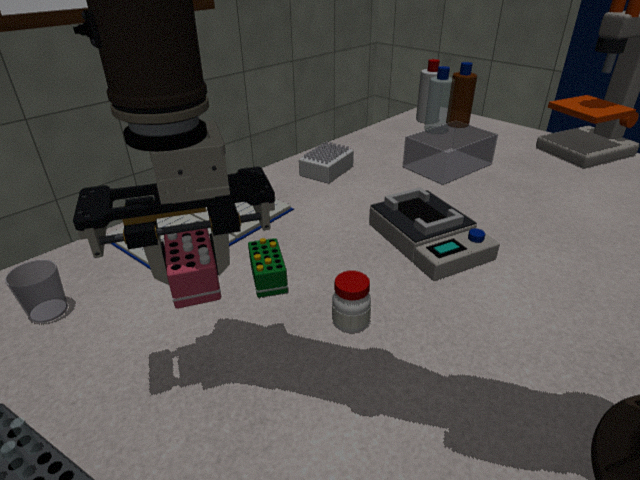

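The rack is held level. In the wrist view the far edge of its top runs at row ≈240 from column 238 to 382, and the jar and green rack are untouched. Next I'll measure the offset in the hand.

Run:
```python
from go import *
w=dict(np.load("w2.npz"));f=w["frame"]
for u in (265,310,360): print(u,[(v,f[v,u].tolist()) for v in range(208,250,4)])
for v in (255,): print([(u,f[v,u].tolist()) for u in list(range(232,248,2))+list(range(374,390,2))])
w["R"]=np.eye(3);w["p"]=np.zeros(3)
print((wray(w,[(240,240),(381,240),(310,238),(310,243),(238,255),(382,255)],-.0397)*1000).round(1))
print(proj)
```

```text
265 [(208, [154, 155, 159]), (212, [73, 64, 105]), (216, [131, 128, 145]), (220, [74, 64, 106]), (224, [71, 62, 105]), (228, [74, 64, 107]), (232, [73, 64, 106]), (236, [71, 61, 106]), (240, [94, 79, 142]), (244, [105, 87, 159]), (248, [110, 93, 167])]
310 [(208, [138, 139, 146]), (212, [75, 67, 109]), (216, [130, 122, 151]), (220, [77, 66, 110]), (224, [76, 65, 111]), (228, [75, 65, 111]), (232, [77, 65, 112]), (236, [74, 63, 112]), (240, [123, 102, 191]), (244, [147, 121, 216]), (248, [164, 136, 216])]
360 [(208, [151, 153, 157]), (212, [77, 68, 109]), (216, [102, 94, 130]), (220, [80, 70, 113]), (224, [78, 67, 110]), (228, [80, 69, 112]), (232, [79, 69, 111]), (236, [80, 71, 115]), (240, [126, 104, 195]), (244, [153, 127, 221]), (248, [164, 136, 217])]
[(232, [148, 149, 155]), (234, [148, 149, 156]), (236, [156, 156, 161]), (238, [88, 78, 122]), (240, [101, 86, 152]), (242, [104, 88, 158]), (244, [111, 92, 166]), (246, [113, 95, 169]), (374, [164, 138, 217]), (376, [158, 132, 218]), (378, [143, 120, 218]), (380, [132, 111, 203]), (382, [122, 120, 137]), (384, [154, 154, 160]), (386, [159, 160, 168]), (388, [158, 158, 165])]
[[ 47.  -22.8 -39.7]
 [ 47.   24.2 -39.7]
 [ 47.7   0.5 -39.7]
 [ 45.9   0.5 -39.7]
 [ 41.7 -23.8 -39.7]
 [ 41.6  24.9 -39.7]]
<function proj at 0x7fa1985eb4c0>
```

```bash
python3 -m inch '[[[0.8,-10,-20,-1,0],[0.8,-18,-38,-2,0],[0.8,-19,-40,-2,0],[0.8,-19,-40,-2,0],[0.8,-19,-40,-2,0],[0.8,-19,-40,-2,0],[0.8,-19,-40,-2,0],[0.8,-19,-40,-2,0],[0.8,-12,-25,-1,0],[0.8,-5,-10,0,0]]]'; python3 -c "
from go import *
goto(511.5,-212.5,160,70.3)"
```

```text
clock: 6.5
position: [0.5096, -0.1308, 0.1478]
ee_rot: [-0.742, -3.041, -0.01]
force: [0.3, 0.8, -1.1]
width: 0.546
clock 6.5 p [ 509.6 -130.8  147.8] jaw 62.59 tilt 0.73 shift tool [-39.2 -71.6 -12.9] turn -7.71 j7 1.38 F [ 0.3  0.8 -1.1] w 0.546
```

```bash
python3 -m inch '[[[0.8,-12,-22,-2,0],[0.8,-10,-20,-2,0],[0.8,-6,-10,0,-2],[0.8,-2,-3,0,-2],[0.8,0,0,0,-1],[0.8,0,0,0,0],[0.8,0,0,0,0]]]'
python3 - <<'E'
from go import *
goto(511.5,-212.5,140,70.3)
E
```

```text
clock: 7.2
position: [0.5085, -0.1916, 0.1448]
ee_rot: [-0.6, -3.061, -0.013]
force: [0.1, -0.4, -1.8]
width: 0.545
clock 7.2 p [ 508.5 -191.6  144.8] jaw 67.82 tilt 1.37 shift tool [-10.8 -18.3   4.5] turn -2.48 j7 1.58 F [ 0.1 -0.4 -1.8] w 0.545
```

```bash
python3 -m inch '[[[0.8,-3,-5,0,-0.6],[0.8,-3,-5,0,-0.6],[0.8,-2,-4,0,-0.6],[0.8,-1,-2,0,-0.3],[0.8,0,0,0,0]]]'
python3 - <<'E'
from go import *
goto(511.5,-212.5,140,70.3)
s,R,p=T();print(np.degrees(R.T@[0,0,-1])[:2].round(2))
wsnap("w3")
d=eyes.get_image("top");cv2.imwrite("pics/t3.png",d["frame"]);np.savez("t3.npz",**d)
E
```

```text
clock: 7.7
position: [0.5115, -0.2098, 0.1443]
ee_rot: [-0.537, -3.073, -0.014]
force: [-0.7, 0.4, -1.5]
width: 0.541
clock 7.7 p [ 511.5 -209.8  144.3] jaw 70.18 tilt 1.39 shift tool [-1.  -2.6  4.2] turn -0.12 j7 1.65 F [-0.7  0.4 -1.5] w 0.541
[-1.35 -0.3 ]
```

View pics/w3.png

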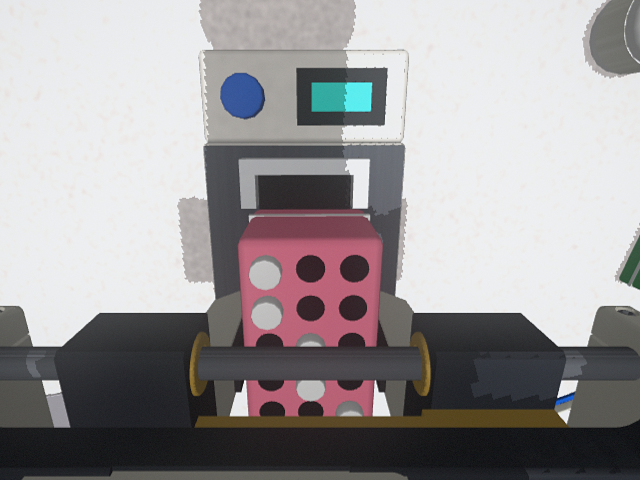

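View pics/t3.png

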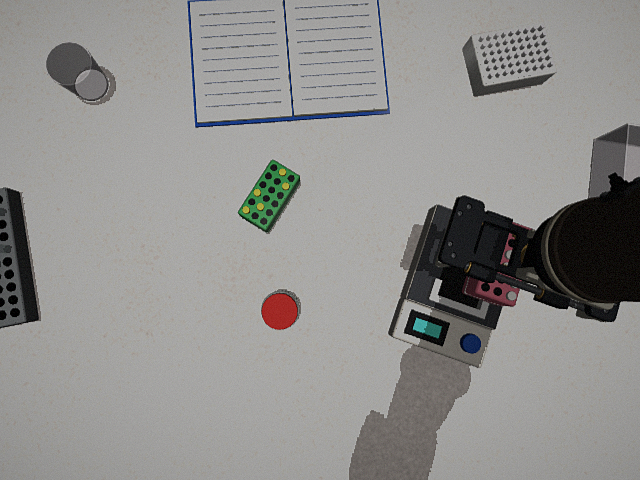

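The wrist view shows the console-end rim with outer corners near (239,159) and (370,159), and the rack's far face just below it. The top view shows the bystanders unmoved. I'll compare the rim position.

Run:
```python
from go import *
w=dict(np.load("w3.npz"));f=w["frame"]
cv2.imwrite("pics/w3c.png",cv2.resize(f[135:260,190:430],None,fx=3.3,fy=3.3,interpolation=cv2.INTER_CUBIC))
g=f.max(2).astype(int)
print([ (v,g[v,300],g[v,360]) for v in range(150,182,1)])
print([(u,g[168,u]) for u in range(232,248)],[(u,g[168,u]) for u in range(362,378)])
a=np.radians(-19.7);U=np.array([np.cos(a),np.sin(a)]);V=np.array([-U[1],U[0]])
for uv in [(239.5,159),(370,159),(239.5,168),(370,168)]:
    q=wray(w,uv,.061)[0,:2]*1000-[511.5,-212.5];print(uv,(q@U).round(1),(q@V).round(1))
```

```text
[(150, np.int64(73), np.int64(116)), (151, np.int64(75), np.int64(115)), (152, np.int64(74), np.int64(115)), (153, np.int64(74), np.int64(116)), (154, np.int64(74), np.int64(114)), (155, np.int64(74), np.int64(114)), (156, np.int64(73), np.int64(114)), (157, np.int64(84), np.int64(109)), (158, np.int64(116), np.int64(135)), (159, np.int64(150), np.int64(212)), (160, np.int64(171), np.int64(242)), (161, np.int64(168), np.int64(239)), (162, np.int64(167), np.int64(239)), (163, np.int64(166), np.int64(239)), (164, np.int64(166), np.int64(238)), (165, np.int64(167), np.int64(239)), (166, np.int64(167), np.int64(238)), (167, np.int64(167), np.int64(238)), (168, np.int64(167), np.int64(238)), (169, np.int64(166), np.int64(239)), (170, np.int64(167), np.int64(239)), (171, np.int64(167), np.int64(238)), (172, np.int64(168), np.int64(239)), (173, np.int64(169), np.int64(238)), (174, np.int64(150), np.int64(238)), (175, np.int64(59), np.int64(239)), (176, np.int64(47), np.int64(238)), (177, np.int64(47), np.int64(238)), (178, np.int64(48), np.int64(239)), (179, np.int64(46), np.int64(239)), (1
[... 162 characters left out ...]
p.int64(81)), (237, np.int64(77)), (238, np.int64(85)), (239, np.int64(167)), (240, np.int64(173)), (241, np.int64(169)), (242, np.int64(168)), (243, np.int64(168)), (244, np.int64(170)), (245, np.int64(168)), (246, np.int64(168)), (247, np.int64(169))] [(362, np.int64(239)), (363, np.int64(239)), (364, np.int64(239)), (365, np.int64(239)), (366, np.int64(238)), (367, np.int64(241)), (368, np.int64(246)), (369, np.int64(166)), (370, np.int64(112)), (371, np.int64(115)), (372, np.int64(115)), (373, np.int64(112)), (374, np.int64(112)), (375, np.int64(113)), (376, np.int64(117)), (377, np.int64(117))]
(239.5, 159) -65.5 -41.3
(370, 159) -65.3 42.2
(239.5, 168) -59.9 -41.6
(370, 168) -59.6 42.5
```

View pics/w3c.png

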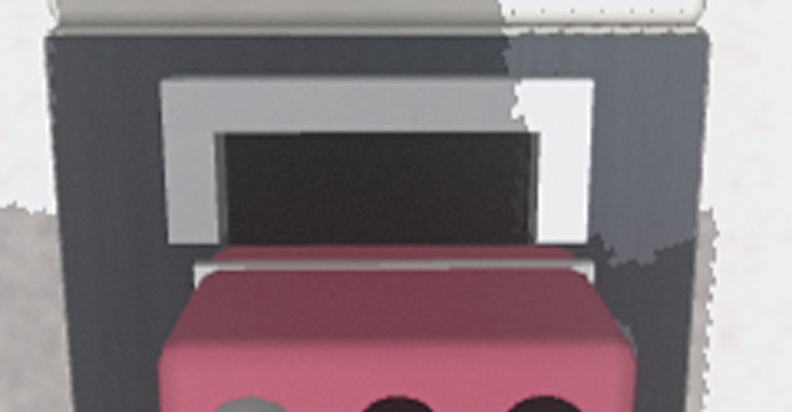

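The rim from the wrist camera agrees with the top view within 0.5 mm. I'll lower to just above the rim and re-check.

```bash
python3 -m inch '[[[0.8,-0.5,-1,10,-0.1],[0.8,-0.5,-1,14,0],[0.8,0,0,14,0],[0.8,0,0,12,0],[0.8,0,0,8,0],[0.8,0,0,0,0],[0.8,0,0,0,0]]]'
python3 - <<'E'
from go import *
goto(511.3,-212.2,53.3,70.3)
s,R,p=T();print(np.degrees(R.T@[0,0,-1])[:2].round(2))
E
```

```text
clock: 8.5
position: [0.5103, -0.21, 0.0816]
ee_rot: [-0.532, -3.073, -0.016]
force: [-0.6, 0.8, -1.4]
width: 0.543
clock 8.5 p [ 510.3 -210.    81.6] jaw 70.35 tilt 1.43 shift tool [-2.3 -2.  28.3] turn 0.05 j7 1.68 F [-0.6  0.8 -1.4] w 0.543
[-1.39 -0.34]
```

```bash
python3 -m inch '[[[0.8,-1.5,-1.5,3,0],[0.8,-0.5,-0.5,2,0],[0.8,0,0,0,0],[0.8,0,0,0,0]]]'
python3 - <<'E'
from go import *
goto(511.3,-212.2,53.3,70.3)
s,R,p=T();print(np.degrees(R.T@[0,0,-1])[:2].round(2))
wsnap("w4")
d=eyes.get_image("side");cv2.imwrite("pics/s4.png",cv2.resize(d["frame"][130:290,340:540],None,fx=3.7,fy=3.7,interpolation=cv2.INTER_CUBIC))
E
```

```text
clock: 8.9
position: [0.5126, -0.2131, 0.0775]
ee_rot: [-0.533, -3.075, -0.015]
force: [-0.3, -0.1, -1.9]
width: 0.549
clock 8.9 p [ 512.6 -213.1   77.5] jaw 70.34 tilt 1.29 shift tool [ 1.   0.3 24.2] turn 0.04 j7 1.69 F [-0.3 -0.1 -1.9] w 0.549
[-1.24 -0.35]
```

View pics/w4.png

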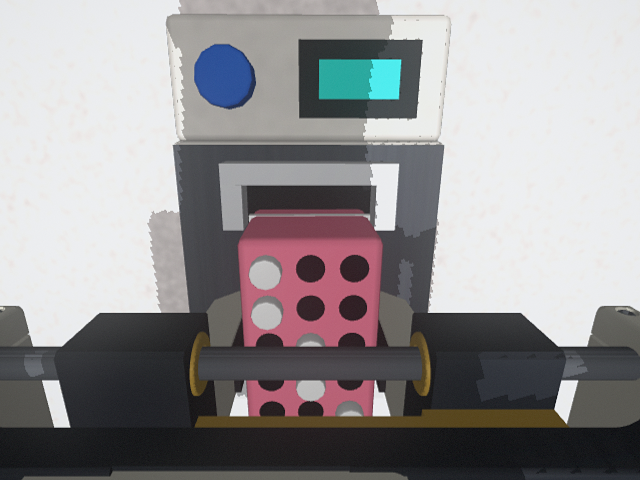

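View pics/s4.png

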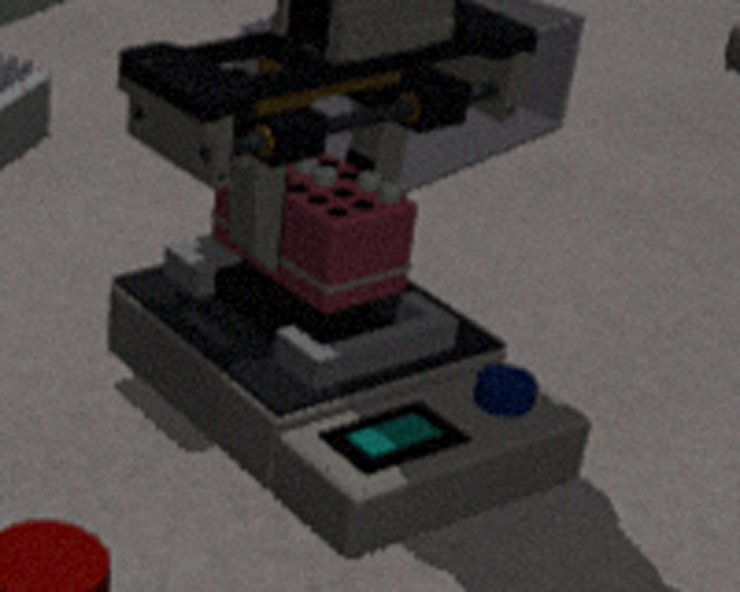

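The rack hovers just above the bay, inside the rim in both views (rim outer cols 219–398, rack cols 238–382). One more check of the numbers, then I'll lower.

```bash
python3 - <<'E'
from go import *
w=dict(np.load("w4.npz"))
R=w["R"];p=w["p"]*1000
for uv in [(220,164),(397.5,164),(221,200),(398,200)]:
    q=wray(w,uv,.061)[0]*1000; b=q-p; x=R[:,0]*[1,1,0];y=R[:,1]*[1,1,0];print(uv,"rel TCP along tool x,y",(b@x).round(1),(b@y).round(1))
E
python3 -m inch '[[[0.8,0.5,0,5,0],[0.8,0.3,0,5,0],[0.8,0,0,3,0],[0.8,0,0,0,0]]]'; python3 -c "
from go import *
goto(511.3,-212.2,53.3,70.3)"
```

```text
(220, 164) rel TCP along tool x,y 66.5 -41.1
(397.5, 164) rel TCP along tool x,y 66.3 41.6
(221, 200) rel TCP along tool x,y 49.6 -41.8
(398, 200) rel TCP along tool x,y 49.4 42.9
clock: 9.4
position: [0.5115, -0.2124, 0.0634]
ee_rot: [-0.532, -3.076, -0.015]
force: [0.1, -0.0, -2.1]
width: 0.542
clock 9.4 p [ 511.5 -212.4   63.4] jaw 70.36 tilt 1.29 shift tool [ 0.   0.1 10.1] turn 0.06 j7 1.69 F [ 0.1 -0.  -2.1] w 0.542
```

Centred. Now I'll lower gently to contact.

```bash
python3 -m inch '[[[0.8,0,0,3,0],[0.8,0,0,2,0],[0.8,0,0,2,0],[0.8,0,0,0,0],[0.8,0,0,0,0]]]'; python3 -c "
from go import *
goto(511.3,-212.2,53.3,70.3)"
```

```text
clock: 9.9
position: [0.5113, -0.2123, 0.0556]
ee_rot: [-0.532, -3.075, -0.015]
force: [-0.1, -0.8, -1.5]
width: 0.547
clock 9.9 p [ 511.3 -212.3   55.6] jaw 70.36 tilt 1.31 shift tool [-0.   0.1  2.3] turn 0.06 j7 1.7 F [-0.1 -0.8 -1.5] w 0.547
```

```bash
python3 -m inch '[[[0.8,0,0,1,0],[0.8,0,0,1,0],[0.8,0,0,0,0]]]'; python3 -c "
from go import *
goto(511.3,-212.2,53.3,70.3)"
```

```text
clock: 10.2
position: [0.5113, -0.2124, 0.0541]
ee_rot: [-0.532, -3.076, -0.015]
force: [-0.1, -0.2, 0.0]
width: 0.543
clock 10.2 p [ 511.3 -212.4   54.1] jaw 70.36 tilt 1.29 shift tool [-0.   0.2  0.8] turn 0.06 j7 1.7 F [-0.1 -0.2  0. ] w 0.543
```

```bash
python3 -m inch '[[[0.8,0,0,1,0],[0.8,0,0,0.5,0],[0.8,0,0,0,0]]]'; python3 -c "
from go import *
goto(511.3,-212.2,53.3,70.3)"
```

```text
clock: 10.5
position: [0.5112, -0.2124, 0.0536]
ee_rot: [-0.533, -3.076, -0.016]
force: [0.7, 0.3, -1.7]
width: 0.543
clock 10.5 p [ 511.2 -212.4   53.6] jaw 70.34 tilt 1.27 shift tool [-0.1  0.2  0.3] turn 0.04 j7 1.7 F [ 0.7  0.3 -1.7] w 0.543
```

```bash
python3 -m inch '[[[0.8,0,0,1,0],[0.8,0,0,1,0],[0.8,0,0,0,0]]]'; python3 -c "
from go import *
goto(511.3,-212.2,53.3,70.3)"
```

```text
clock: 10.8
position: [0.5114, -0.2125, 0.0535]
ee_rot: [-0.533, -3.077, -0.016]
force: [1.1, -0.2, -1.9]
width: 0.541
clock 10.8 p [ 511.4 -212.5   53.5] jaw 70.34 tilt 1.21 shift tool [0.1 0.2 0.2] turn 0.04 j7 1.7 F [ 1.1 -0.2 -1.9] w 0.541
```

```bash
python3 -m inch '[[[0.8,0,0,2,0],[0.8,0,0,2,0]]]'
python3 - <<'E'
from go import *
goto(511.3,-212.2,53.3,70.3)
wsnap("w5")
d=eyes.get_image("side");cv2.imwrite("pics/s5.png",cv2.resize(d["frame"][130:290,340:540],None,fx=3.7,fy=3.7,interpolation=cv2.INTER_CUBIC))
goto(511.3,-212.2,53.3,70.3)
E
```

```text
clock: 11.0
position: [0.5116, -0.2124, 0.0529]
ee_rot: [-0.532, -3.079, -0.018]
force: [-12.2, 4.7, 39.6]
width: 0.545
clock 11.0 p [ 511.6 -212.4   52.9] jaw 70.37 tilt 1.18 shift tool [ 0.3  0.1 -0.3] turn 0.07 j7 1.7 F [-12.2   4.7  39.6] w 0.545
clock 11.1 p [ 511.5 -212.4   53. ] jaw 70.36 tilt 1.17 shift tool [ 0.3  0.1 -0.3] turn 0.06 j7 1.7 F [-9.1  4.9 31. ] w 0.542
```

View pics/s5.png

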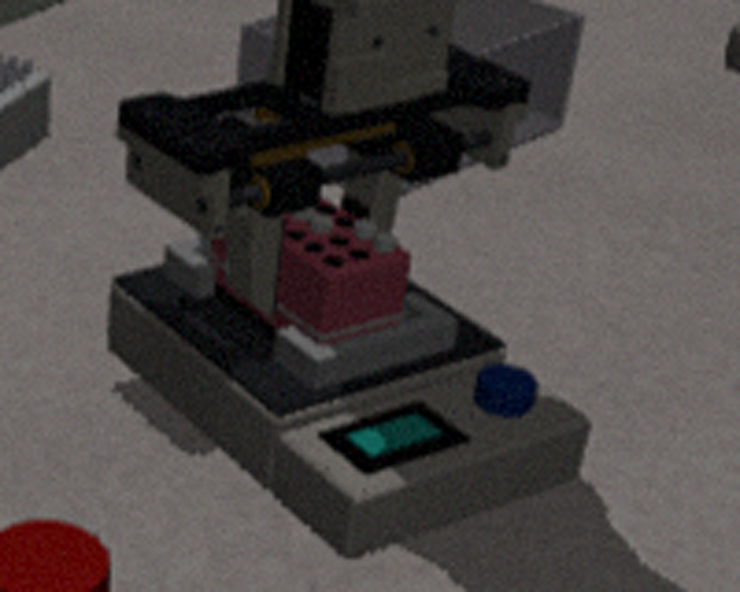

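View pics/w5.png

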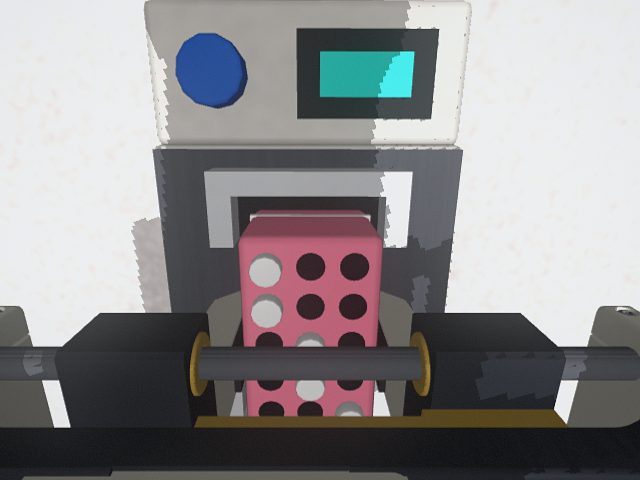

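The rack is seated inside the rim: the upward force rose to 30–40 N at z=53 mm, as predicted, and both views show it in the bay. I'll take off the pressure with hold rows, then open.

```bash
python3 -m inch '[[[0.8,0,0,0,0],[0.8,0,0,0,0],[0.4,0,0,0,0],[0.3,0,0,0,0],[0.2,0,0,0,0],[0.1,0,0,0,0],[0.1,0,0,0,0]]]'
python3 - <<'E'
from go import *
goto(511.3,-212.2,53.3,70.3)
wsnap("w6")
E
```

```text
clock: 11.8
position: [0.5122, -0.2126, 0.0525]
ee_rot: [-0.532, -3.08, -0.017]
force: [-0.5, 0.6, -0.1]
width: 0.88
clock 11.8 p [ 512.2 -212.6   52.5] jaw 70.38 tilt 1.12 shift tool [ 1.   0.1 -0.8] turn 0.08 j7 1.7 F [-0.5  0.6 -0.1] w 0.88
```

View pics/w6.png

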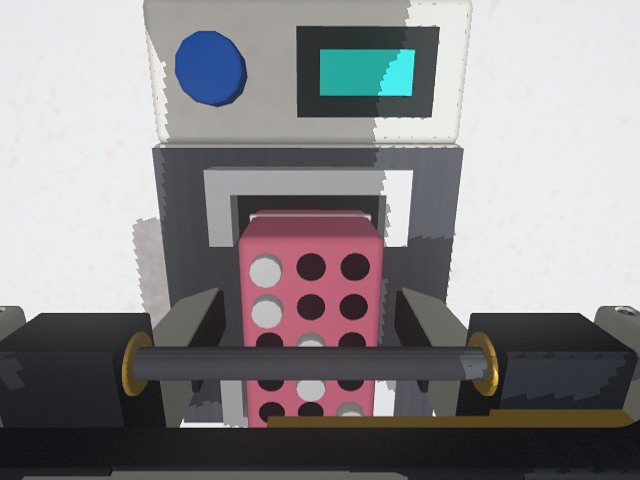

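Both fingers are clear of the rack, which did not move. I'll retreat straight up.

```bash
python3 -m inch '[[[0.1,0,0,-6,0],[0.1,0,0,-12,0],[0.1,0,0,-20,0],[0.1,0,0,-20,0],[0.1,0,0,-25,0],[0.1,0,0,-25,0],[0.1,0,0,-25,0],[0.1,0,0,0,0]]]'; python3 -m inch '[[[0.1,-15,30,0,0],[0.1,-20,40,0,0],[0.1,-20,40,0,0],[0.1,-20,40,0,0],[0.1,-15,30,0,0],[0.1,-5,10,0,0],[0.1,0,0,0,0],[0.1,0,0,0,0]]]'
python3 - <<'E'
from go import *;from m import top
goto(511.3,-212.2,53.3,70.3)
d=eyes.get_image("top");cv2.imwrite("pics/t7.png",d["frame"]);np.savez("t7.npz",**d)
e=eyes.get_image("side");cv2.imwrite("pics/s7.png",cv2.resize(e["frame"][130:290,340:540],None,fx=3.7,fy=3.7,interpolation=cv2.INTER_CUBIC));np.savez("s7.npz",**e)
E
```

```text
clock: 12.65
position: [0.514, -0.2151, 0.1968]
ee_rot: [-0.534, -3.082, -0.016]
force: [0.3, 0.0, -0.6]
width: 0.899
clock: 13.45
position: [0.6708, -0.0663, 0.2012]
ee_rot: [-0.545, -3.083, -0.014]
force: [0.1, -0.7, 0.1]
width: 0.901
clock 13.45 p [670.8 -66.3 201.2] jaw 69.97 tilt 0.79 shift tool [  98.1 -192.8  147.7] turn -0.33 j7 1.36 F [ 0.1 -0.7  0.1] w 0.901
```

View pics/t7.png

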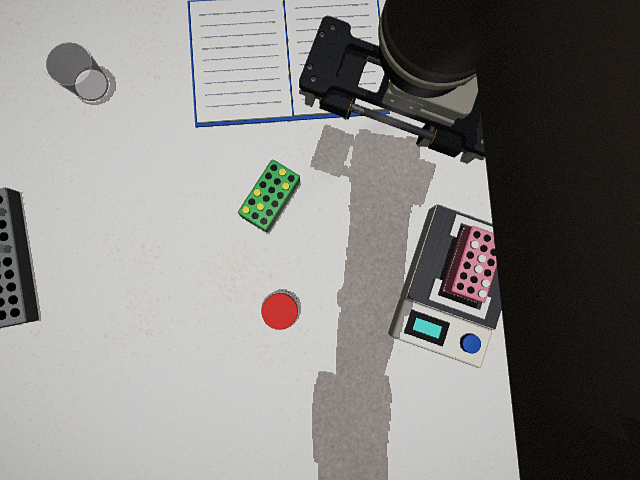

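View pics/s7.png

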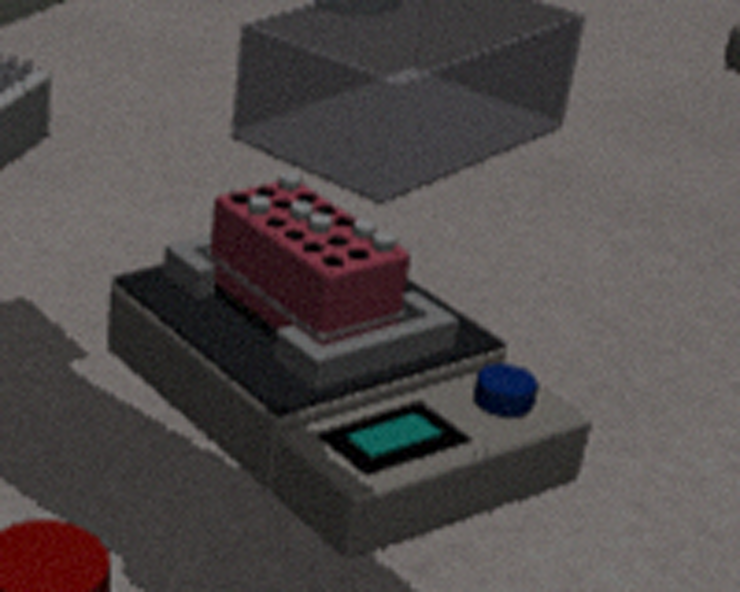

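The side view shows the rack seated level inside the rim. In the top view the arm hides its right part, so I'll move aside for a measured check.

```bash
python3 -m inch '[[[0.1,0,20,0,0],[0.1,0,40,0,0],[0.1,0,40,0,0],[0.1,0,40,0,0],[0.1,0,40,0,0],[0.1,0,30,0,0],[0.1,0,10,0,0],[0.1,0,0,0,0],[0.1,0,0,0,0]]]'
python3 - <<'E'
from go import *;from m import top
goto(511.3,-212.2,53.3,70.3)
d=eyes.get_image("top");cv2.imwrite("pics/t8.png",d["frame"]);np.savez("t8.npz",**d)
from m import rect,big
f=d["frame"];i=f.astype(int);B,G,R=i[...,0],i[...,1],i[...,2]
m=((R-G>35)&(B>60)&(R>95)).astype(np.uint8)
m=cv2.morphologyEx(m,cv2.MORPH_CLOSE,np.ones((7,7)))
b=big(m);print(cv2.boundingRect(b),"pink",rect(ray(d,b,.093)))
o=top(d);print(o["green"],o["jar"])
E
```

```text
clock: 14.45
position: [0.7474, 0.1408, 0.2049]
ee_rot: [-0.57, -3.08, -0.012]
force: [-0.4, -0.8, -0.9]
width: 0.897
clock 14.45 p [747.4 140.8 204.9] jaw 69.04 tilt 0.72 shift tool [  92.5 -415.   150.1] turn -1.26 j7 1.06 F [-0.4 -0.8 -0.9] w 0.897
(451, 226, 54, 77) pink [ 513.  -211.7   95.6   49.5  -19.7]
[617.1  77.3  94.6  48.9 -31.9] [449.19258766  59.85263736  75.          18.03123856]
```

View pics/t8.png

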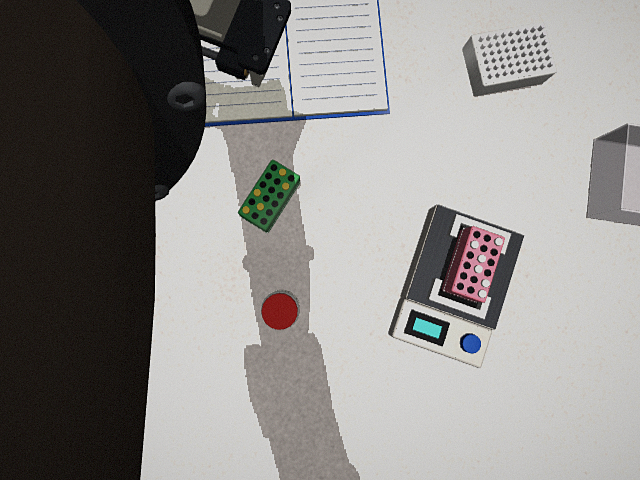

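The top view now shows the pink rack (about (478,265)) squarely inside the rim. Its centre is (513.0,-211.7), at -19.7°, and its size at z=93 mm is 95.6 x 49.5 mm, so the height is right. The bay is at (511.5,-212.5), -19.7°. The green rack and jar have not moved. I'll hand it in.

```bash
python3 -c "
from h import *
print(workorder.sign_off()); print(arm.observe()['clock'])"
```

```text
the job is handed in; nothing more can be done
None
the job is handed in; nothing more can be done
```

The pink rack is in the mixer's bay, let go and square inside the rim. I handed the job in at about 14.5 s on the robot's clock.

I gripped it across its width (opening 50 mm), carried it over the bay and lowered it until it touched the floor at the predicted height. I then took off the pressure, opened the fingers and moved the arm away.

**Last checks:**
- **Position:** the top camera puts the rack within 2 mm of the bay centre, with its angle matching the bay's (-19.7° for both).
- **Height:** its size measured at the seated height came out at 95.6 x 49.5 mm, and the side view shows it level. Both fit it lying flat on the floor.
- **Bystanders:** the green rack and the jar measure within 0.3 mm of where they started.

**What did not go cleanly:**
- **Contact force:** the last press into the bay floor read about 40 N upward at the wrist. It went through the gripped rack and dropped to about zero before I opened the fingers.
- **Tool tilt:** the tool drifted to 1.4° off vertical during the carry, and was 1.1° off when I let go.
- **Overshoot:** one early move, before the grasp, went about 15 mm too far. I corrected it before descending.
- **Camera disagreement:** before the grasp, the side camera differed from the top camera by about 3 mm. The wrist camera agreed with the top one within about 2.5 mm on the rack and 0.5 mm on the bay.

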